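# Empty the tipping chute and keep its paddle held down

## Robot

A 7-joint arm with a two-finger parallel gripper is mounted at the origin on the work surface. World frame = base frame: x ahead of the robot, y to its left, z up, the work surface at z = 0. Lengths are in mm, angles in rad, forces in N, time in s.
With the tool pointing down it reaches from about 400 to 900 mm from the base axis. Payload 5.5 kg.
Tool frame: the origin (TCP) lies at the very end of the fingers, on their centre line; the grasp point (between the pads) lies 19 mm behind it; z points along the fingers, y is the direction in which the jaws open and shut (so a half turn about z gives the same grasp; the last joint's range is limited). The gripper opens to 92 mm and grips with 3 to 60 N. Pads are 19 mm wide; open, the fingers measure 130 mm over their backs; the gripper's body (75 mm by 190 mm) begins 47 mm behind the grasp point.
Start: joints at [-0.843, 0.501, -0.427, 1.55, 0.221, 1.138, -0.21], TCP at [291.323, 581.06, 226.729] pointing down, gripper open.
Joint ranges: [-2.88, 2.88], [-0.31, 2.03], [-1.54, 1.56], [0.2, 2.42], [-1.41, 4.55], [0.19, 2.02], [-2.57, 2.57]. Speed limits (rad/s): [2.57, 2.57, 3.14, 3.14, 3.14, 3.14, 3.14].

## Interface

Orientations are given as a 3x3 rotation matrix whose columns are the frame's x, y, z axes.
In Python, from plant import get_obs, get_image, close_job, find_in, regions_of, landmark_of gives the robot as it stands.
- The arm moves only by the tool play_rows, never from a script. Its argument "motion" is a list of rows, each a list of 3 entries, a list of its own where there are three numbers: the shift along the world's x, y, z in m, then the turn, a rotation vector about the world's x, y, z in rad, then the opening in per cent of the stroke, from 0 (shut) to 100 (fully open). A call has 1 to 10 rows; each row is the pose to reach, as a shift and turn from the pose measured when the call began; what a row does not reach only later rows make up. A row lasts 1/10 s, in which the tool goes at most 50 mm and 8.59 degrees, less where a joint would pass 70% of its speed; a pose out of reach is approached as far as the arm can. A call with a gripper value outside its range is refused whole. The fingers move at their own pace and stop on an object; "force" is the grip in N (left out, the last holds). Time passes only in rows, so rows that repeat a pose let the fingers close. It gives the time, the measured TCP pose, the force and the opening at its end, in the units of the state.
- get_obs(): the state, without advancing time (a new reading comes with each control period).
- get_image(name): name is "scene" or "top" or "wrist"; returns a dict with "image" (384x512x3 uint8, red, green, blue), "depth" (384x512 float32, mm along the optical axis (not along the pixel's ray), 0 where there is no reading), "camera_matrix" (3x3 intrinsics, pixels), "eye" and "orientation" of the camera in the world. Camera axes: x right, y down, z forward; pixel columns grow to the right and rows downward; lengths in mm; the calibration is good to about 2 mm. A picture is of the moment at which its call begins.
- close_job(): hands the job in, once; it reports no verdict.
Trained networks look in a picture, given as the dict that the camera call returned (one of the last four; its "shot" number tells which), for a name from the list of things; names that differ only in an ending like _2 or _b are one class to them, and where a whole thing is asked for, a point or a joint stands for the part that bears it (a point fixed in the world has none). Each returns a list of dicts, best first, with "conf" (0 to 1); they miss things now and then, are a little off and sometimes report something else, mostly with a low value. They report only what shows in the picture. A call takes as long as a camera call.
- find_in(picture, name): "uv" ([column, row] in pixels, amid what is visible of it).
- regions_of(picture, name): "pixels" (384x512 bool, what is visible of it) and "uv" ([column, row] in pixels, amid what is visible of it).
- landmark_of(picture, name): "uv" ([column, row] in pixels: a listed point, or the origin of a listed thing).
The state is a dict: "clock": time; "joint_positions": joint angles; "joint_velocities": joint speeds; "tau": joint torques, N m; "position": TCP position; "ee_rot": TCP orientation; "ft_force": force on the tool from outside, world axes, zero at the start; "ft_torque": the same for the moment, N m; "width": finger opening in mm.
Only numpy, scipy, OpenCV 4.12 (cv2) and the standard library are available. Lean on these libraries where they do the work, as an engineer would, in place of code of your own. Each camera call takes 0.05 s, during which the arm holds its last target. There are 200 camera calls.

## Task

Stand the white box on the desk under the open lip of the wooden tipping chute, then press the chute's spring paddle down so that all four wooden pieces slide into the box. Keep the paddle pressed with the chute tipped 30 degrees, the middle of the paddle's top level with the top of the little post beside it, and finish while still holding it there so that the chute can be wiped. Leave the stapler, hole punch, jar and pencil cup alone.

Things in the scene. Friction and masses are not known exactly. Their poses are not given: they have to be found in the camera images.
- tipper: Fixed plywood stand; origin on the desk below the hinge, z up. Hinge along its x, 130 mm up, between cheeks (outer faces x = +-43, y +-25, 140 mm high). Foot plate x +-55, y -55 to 95 mm, with a strip (x -40 to -190, y -25 to -95 mm) to the post, both 10 mm high. The lip points to -y; the desk below it (|x| < 60, y under -60 mm) is free for the box.
- chute (a joint): Tip angle of the chute, rad: 0 level (rest, held by the spring), 0.52 = 30 degrees, stop at 0.75. Grows as the paddle is pushed down: lip and paddle (both on the tipper's -y side) go down. Springs back when let go. About 4 N on the paddle starts it, about 12 N keeps it at 30 degrees.
- paddle_top (a point): Centre of the top of the paddle, a flat wooden pad 44 x 44 x 10 mm on an arm out from the chute's side; moves with the chute. Chute level: x -130, y -100, z 144 mm from the tipper's origin, axes as the tipper's. It turns about the hinge: 100 mm out to -y and 14 mm above it in the chute's frame. At 30 degrees it is 92 mm above the desk, level with post_top.
- chute_lip (a point): Middle of the floor's open end, where pieces slide off: 110 mm from the hinge to -y, 9 mm above it; moves with the chute. Trough 54 mm wide (44 inside), 180 long (70 beyond the hinge), walls 28 high, floor 5 thick. At 30 degrees the lip is 83 mm up, 100 mm out from the hinge; pieces fly up to 80 mm further out as they fall. Waxed: pieces start to slide at 10 to 18 degrees.
- post_top (a point): Top of the fixed gauge post, 12 mm thick, 92 mm above the desk, 50 mm beside the paddle's centre line (on the side away from the chute). Axes as the tipper's.
- box_mid (a point): Centre of the white plastic catch box (half-way up, 25 mm above its underside). Outside 100 mm along its x, 130 mm along its y, 50 mm high, open top, walls and floor 4 mm, 0.18 kg. z up. Its handle sticks out from the -y end.
- box_grip (a point): Point to grip on the box's stub handle, 100 mm from the box's centre to its -y, 36 mm above its underside. The handle is a bar 16 mm wide (x), 26 mm high (23 to 49 mm above the underside), from the box's wall (65 mm from its centre) out to 124 mm. Axes as box_mid.
- piece1_mid (a point): round dark wooden disc 28 mm across, 16 mm thick, about 18 g, lying on the level chute's floor at the start; point at its centre
- piece2_mid (a point): dark wooden brick 28 x 24 x 18 mm, about 18 g, lying on the level chute's floor at the start; point at its centre
- piece3_mid (a point): round dark wooden disc 28 mm across, 16 mm thick, about 18 g, lying on the level chute's floor at the start; point at its centre
- piece4_mid (a point): dark wooden brick 28 x 24 x 18 mm, about 18 g, lying on the level chute's floor at the start; point at its centre
- stapler: purple plastic stapler, 130 x 34 x 47 mm, origin under its centre; bystander
- punch: small steel hole punch, 100 x 60 x 49 mm, origin under its centre; bystander
- jar: clear glass jar with a metal twist cap, 68 mm across, 98 mm high, origin under its centre; bystander
- pencilcup: round white ceramic pencil cup with pencils, 76 mm across, 150 mm high with the pencils, origin under its centre; bystander

How it is judged (in metres and radians):
On the way, in this order (a step that is already met when the one before it is completed fails the run):
1. the box stands on the desk under the lip while the chute is still level (height (world z) of box_mid below 0.032 m and angle between box_mid's own z axis and vertical below 0.12 rad and horizontal distance between chute_lip and box_mid below 0.1 m and value of joint chute below 0.12 rad), for 0.2 s.
2. all four pieces are in the box, with the chute tipped (height (world z) of box_mid below 0.032 m and angle between box_mid's own z axis and vertical below 0.12 rad and value of joint chute above 0.2 rad and x of piece1_mid in the frame of box_mid between -0.05 and 0.05 m and y of piece1_mid in the frame of box_mid between -0.065 and 0.065 m and z of piece1_mid in the frame of box_mid between -0.03 and 0.03 m and x of piece2_mid in the frame of box_mid between -0.05 and 0.05 m and y of piece2_mid in the frame of box_mid between -0.065 and 0.065 m and z of piece2_mid in the frame of box_mid between -0.03 and 0.03 m and x of piece3_mid in the frame of box_mid between -0.05 and 0.05 m and y of piece3_mid in the frame of box_mid between -0.065 and 0.065 m and z of piece3_mid in the frame of box_mid between -0.03 and 0.03 m and x of piece4_mid in the frame of box_mid between -0.05 and 0.05 m and y of piece4_mid in the frame of box_mid between -0.065 and 0.065 m and z of piece4_mid in the frame of box_mid between -0.03 and 0.03 m), for 0.2 s.
At the end, for the whole second after the job is handed in: The fingers keep the paddle pressed (more than 3 N) with the chute at rest, tipped 30 degrees within about 5 degrees (0.43 to 0.62 rad) and not propped on the box; the box stands upright on the desk with all four pieces in it (value of joint chute between 0.43 and 0.62 rad and velocity of joint chute between -0.08 and 0.08 rad/s and contact force between the fingers and chute above 3 N and contact force between chute and catchbox below 0.5 N and height (world z) of box_mid below 0.032 m and angle between box_mid's own z axis and vertical below 0.12 rad and x of piece1_mid in the frame of box_mid between -0.05 and 0.05 m and y of piece1_mid in the frame of box_mid between -0.065 and 0.065 m and z of piece1_mid in the frame of box_mid between -0.03 and 0.03 m and x of piece2_mid in the frame of box_mid between -0.05 and 0.05 m and y of piece2_mid in the frame of box_mid between -0.065 and 0.065 m and z of piece2_mid in the frame of box_mid between -0.03 and 0.03 m and x of piece3_mid in the frame of box_mid between -0.05 and 0.05 m and y of piece3_mid in the frame of box_mid between -0.065 and 0.065 m and z of piece3_mid in the frame of box_mid between -0.03 and 0.03 m and x of piece4_mid in the frame of box_mid between -0.05 and 0.05 m and y of piece4_mid in the frame of box_mid between -0.065 and 0.065 m and z of piece4_mid in the frame of box_mid between -0.03 and 0.03 m); the arm keeps its last pose, push and grip.
It fails at once if the stapler is shifted by more than 30 mm (distance of stapler from where it was at the start of the episode above 0.03 m).
It fails at once if the punch is shifted by more than 30 mm (distance of punch from where it was at the start of the episode above 0.03 m).
It fails at once if the jar is shifted by more than 30 mm (distance of jar from where it was at the start of the episode above 0.03 m).
It fails at once if the pencilcup is shifted by more than 30 mm (distance of pencilcup from where it was at the start of the episode above 0.03 m).
It also fails if it takes over 61 s, if anything falls off the work surface, if the arm or the gripper's body presses on something with over 40 N, if the wrist force passes 120 N, or if a joint passes its speed limit or range.

## Working session

There is one attempt and no reset: what is moved stays moved. The work goes in short steps, Python scripts to look and compute and a tool call to move; the robot and the scene stay as the last step left them, time stands still between calls to the robot, and variables do not carry over. Pictures are saved under pics/ and viewed, about 8 in all and at most 12, crops included, and the job is handed in when it is done.

Besides the shell and the picture viewer there is one more tool, called in YAML: its name, and indented under it one key for each argument. play_rows: Moves the arm, as the interface text tells. Its arguments: {"type":"object","properties":{"motion":{"type":"array"},"force":{"type":"number"}},"required":["motion"]}

```bash
mkdir -p pics; cat > h.py <<'E'
import numpy as np, cv2
from plant import *
def ray(p,uv):
    K=np.array(p["camera_matrix"]);R=np.array(p["orientation"]);e=np.array(p["eye"])
    d=R@np.linalg.inv(K)@np.array([uv[0],uv[1],1.0]);return e,d
def px(p,uv,r=2):
    u,v=int(round(uv[0])),int(round(uv[1]))
    w=p["depth"][max(0,v-r):v+r+1,max(0,u-r):u+r+1];w=w[w>0]
    e,d=ray(p,uv);return e+d*np.median(w) if len(w) else None
def atz(p,uv,z):
    e,d=ray(p,uv);return e+d*(z-e[2])/d[2]
def cloud(p):
    v,u=np.mgrid[0:384,0:512];K=np.array(p["camera_matrix"]);D=p["depth"]
    c=np.stack([(u-K[0,2])/K[0,0]*D,(v-K[1,2])/K[1,1]*D,D],-1)
    return c@np.array(p["orientation"]).T+np.array(p["eye"])
def tri(a,ua,b,ub):
    e1,d1=ray(a,ua);e2,d2=ray(b,ub)
    A=np.stack([d1,-d2],1);s=np.linalg.lstsq(A,e2-e1,rcond=None)[0]
    x,y=e1+s[0]*d1,e2+s[1]*d2;return (x+y)/2,np.linalg.norm(x-y)
def save(p,n,s=1):
    im=cv2.cvtColor(p["image"],cv2.COLOR_RGB2BGR);cv2.imwrite("pics/"+n,im)
E
cat > a.py <<'E'
from h import *
np.set_printoptions(precision=1,suppress=True)
P={n:get_image(n) for n in("scene","top")}
cv2.imwrite("pics/both.png",cv2.cvtColor(np.vstack([P["scene"]["image"],P["top"]["image"]])[:, :],cv2.COLOR_RGB2BGR)) if 0 else [save(P[n],n+"1.png") for n in P]
for n in P: print(n,P[n]["eye"],P[n]["depth"].max())
for t in "tipper paddle_top chute_lip post_top box_mid box_grip stapler punch jar pencilcup".split():
    L={n:(landmark_of(P[n],t) or [None])[0] for n in P}
    for n in P:
        if L[n]: print(t,n,np.array(L[n]["uv"]),round(L[n]["conf"],2),px(P[n],L[n]["uv"]))
    if all(L.values()): print("   tri",*tri(P["scene"],L["scene"]["uv"],P["top"],L["top"]["uv"]))
print(get_obs())
E
python3 a.py
```

```text
scene [1389.4 -243.3  971.8] 3808.557
top [ 442.    60.7 1172.4] 2101.0251
tipper scene [278.  219.5] 0.9 [668.9 114.8  37.4]
tipper top [237.1 182.5] 0.64 [608.2 123.3 154.1]
   tri [634.4 132.6  -7.5] 1.325989300002863
paddle_top scene [239.4 165.4] 0.74 [502.5  45.9 143.4]
paddle_top top [265.2 228.4] 0.57 [495.2  55.2 142.8]
   tri [494.6  52.  135.1] 6.599959602995661
chute_lip scene [246.1 193.3] 0.57 [495.1  70.7   1.8]
chute_lip top [271.3 180.1] 0.64 [615.9  38.6 138.8]
   tri [615.7  33.6 131.1] 10.020053156793205
post_top scene [242.7 167.5] 0.82 [514.6  52.7 142.7]
post_top top [256.8 250.1] 0.78 [442.6  78.2  11.1]
   tri [442.5  77.2  74.4] 0.14340328635399788
box_mid scene [161.2 211.3] 0.98 [ 481.  -219.4    3.3]
box_mid top [366.9 229. ] 0.7 [ 498.1 -228.3    2.9]
   tri [ 497.7 -221.7   22. ] 3.8834012647283793
box_grip scene [126.3 206.7] 0.67 [ 465.7 -320.2   46.9]
box_grip top [407.3 244. ] 0.56 [ 455.2 -322.5   48.1]
   tri [ 455.9 -323.3   38.4] 4.972592804834933
stapler scene [149.5 293.4] 0.92 [ 780.5 -306.5   19.9]
stapler top [386.9 132.1] 0.9 [ 762.7 -284.
[... 255 characters left out ...]
r top [117.  206.2] 0.66 [559.  440.1  93. ]
   tri [566.  464.1   7.6] 12.027286154891375
pencilcup scene [362.5 220.2] 0.78 [748.7 373.7  20. ]
pencilcup top [142.9 151.6] 0.56 [703.8 376.6  92.8]
   tri [726.9 401.8 -13.2] 11.937890559565956
{'clock': 1.1, 'joint_positions': array([-0.8,  0.5, -0.4,  1.6,  0.2,  1.1, -0.2]), 'joint_velocities': array([ 0.,  0., -0., -0., -0., -0., -0.]), 'tau': array([  0. , -56.6,  -5.8, -28. ,  -0.1,   0. ,   0. ]), 'position': array([291.3, 581. , 226.7]), 'ee_rot': array([[-0.9,  0.4, -0. ],
       [ 0.4,  0.9, -0. ],
       [ 0. , -0. , -1. ]]), 'ft_force': array([-0.5,  0.5, -0.1]), 'ft_torque': array([-0. ,  0.1, -0. ]), 'width': 91.93453195634251}
```

View pics/scene1.png

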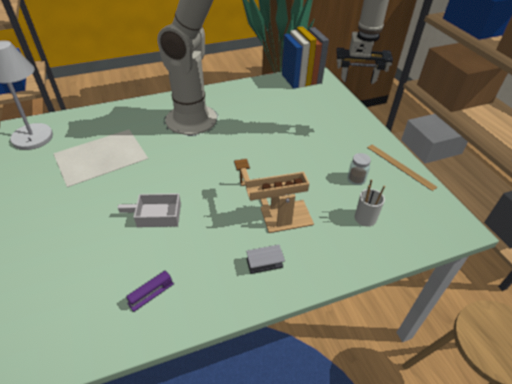

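View pics/top1.png

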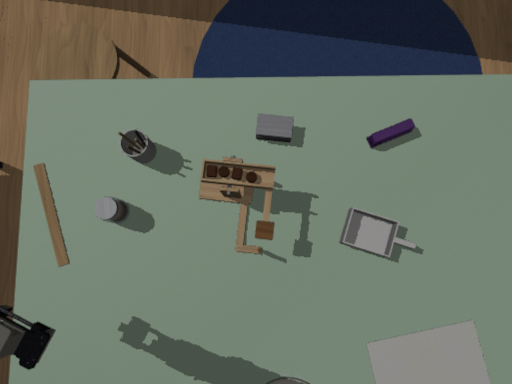

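The scene shows the box at about (160,211) with its handle to the left. The chute is at (276,186), the paddle at (242,164) and the punch at (265,258). In the top view the lip points right (world −y), the paddle is at (264,230), the post at about (259,250), and the box at (370,232) with its handle at (405,243). Next I fit the tipper and box yaw.

```bash
cat > fit.py <<'E'
from h import *
np.set_printoptions(precision=2,suppress=True)
p=get_image("top");C=cloud(p)
def rect(m,lab):
    pts=C[m][:,:2].astype(np.float32);r=cv2.minAreaRect(pts);print(lab,len(pts),np.array(r[0]),np.array(r[1]),round(r[2],1),"z",np.percentile(C[m][:,2],[5,50,95]))
    return r
for nm,zl in(("chute_lip",(150,175)),("box_mid",(40,60))):
    r=regions_of(p,nm)
    for q in r[:2]:
        m=q["pixels"];print(nm,round(q["conf"],2),m.sum())
        mm=m&(C[...,2]>zl[0])&(C[...,2]<zl[1])&(p["depth"]>0); 
        if mm.sum()>5: rect(mm,nm)
X,Y,Z=C[...,0],C[...,1],C[...,2]
near=lambda x,y,s:(abs(X-x)<s)&(abs(Y-y)<s)
rect(near(495,55,40)&(Z>135)&(Z<150),"paddle")
rect(near(442,75,40)&(Z>80)&(Z<100),"post")
rect(near(470,-230,200)&(Z>43)&(Z<55)&(Y<-130)&(X<620),"box top z>43")
rect((Z>150)&(Z<175)&near(620,110,110),"trough top")
E
python3 fit.py
```

```text
chute_lip 0.76 1894
chute_lip 539 [631.17 121.07] [180.02  54.89] 83.1 z [151.39 164.58 168.24]
box_mid 0.82 2278
box_mid 468 [ 480.78 -254.44] [188.14 100.5 ] 71.6 z [42.12 47.93 51.75]
box_mid 0.38 963
box_mid 130 [729.46 398.49] [72.08 67.94] 45.6 z [41.98 51.   59.47]
paddle 369 [502.52  55.85] [43.83 63.54] 83.4 z [138.96 142.47 145.75]
post 16 [444.03  70.1 ] [7.75 7.65] 89.5 z [87.38 90.87 93.67]
box top z>43 437 [ 480.63 -254.9 ] [189.09 100.5 ] 71.6 z [44.25 48.08 51.78]
trough top 918 [631.17 121.07] [180.02  54.89] 83.1 z [151.36 157.43 167.73]
```

```bash
python3 -c "
from plant import *;import numpy as np
o=get_obs();R=o['ee_rot'];print(R,np.degrees(np.arctan2(R[1,1],R[0,1])),o['joint_positions'],o['clock'])"
```

```text
[[-8.93925083e-01  4.48216402e-01 -5.40419575e-05]
 [ 4.48216401e-01  8.93925084e-01  4.05890830e-05]
 [ 6.65021542e-05  1.20611077e-05 -9.99999998e-01]] 63.37069236431822 [-0.84277434  0.50093186 -0.42699767  1.55038813  0.22077966  1.13828035
 -0.21026321] 1.25
```

play_rows:
  motion:
    - [[0.02,-0.045,0.01],[0,0,-0.07],100]
    - [[0.04,-0.09,0.02],[0,0,-0.14],100]
    - [[0.06,-0.135,0.03],[0,0,-0.21],100]
    - [[0.08,-0.18,0.03],[0,0,-0.28],100]
    - [[0.1,-0.225,0.03],[0,0,-0.35],100]
    - [[0.115,-0.27,0.03],[0,0,-0.42],100]
    - [[0.13,-0.315,0.03],[0,0,-0.49],100]
    - [[0.145,-0.36,0.03],[0,0,-0.56],100]
    - [[0.16,-0.405,0.03],[0,0,-0.63],100]
    - [[0.17,-0.45,0.03],[0,0,-0.7],100]

```text
clock: 2.25
position: [462.1, 129.1, 257.2]
ee_rot: [[-0.392, 0.92, 0.001], [0.92, 0.392, 0.0], [-0.0, 0.001, -1.0]]
ft_force: [1.3, -0.1, 0.4]
width: 91.7
```

play_rows:
  motion:
    - [[0,-0.045,0],[0,0,-0.07],100]
    - [[0,-0.09,0],[0,0,-0.14],100]
    - [[0,-0.135,0],[0,0,-0.21],100]
    - [[0,-0.18,0],[0,0,-0.28],100]
    - [[0,-0.225,0],[0,0,-0.36],100]
    - [[0,-0.27,-0.01],[0,0,-0.43],100]
    - [[0,-0.315,-0.025],[0,0,-0.51],100]
    - [[-0.003,-0.36,-0.05],[0,0,-0.58],100]
    - [[-0.004,-0.405,-0.075],[0,0,-0.66],100]
    - [[-0.004,-0.45,-0.1],[0,0,-0.724],100]

```text
clock: 3.25
position: [458.2, -318.6, 158.9]
ee_rot: [[0.318, 0.948, 0.002], [0.948, -0.318, -0.001], [-0.0, 0.003, -1.0]]
ft_force: [1.4, -0.3, 0.3]
width: 92.0
```

```bash
cat > w.py <<'E'
from h import *
np.set_printoptions(precision=1,suppress=True)
p=get_image("wrist");save(p,"w1.png");C=cloud(p)
o=get_obs();print(o["position"],np.degrees(np.arctan2(o["ee_rot"][1,1],o["ee_rot"][0,1])),p["eye"])
for t in("box_grip","box_mid"):
    for r in landmark_of(p,t)[:1]: print(t,r["uv"],r["conf"],px(p,r["uv"]))
Z=C[...,2];m=(Z>40)&(Z<58)&(p["depth"]>0)
n,l,s,_=cv2.connectedComponentsWithStats(m.astype(np.uint8))
for i in range(1,n):
    if s[i,4]>300: print(s[i],cv2.minAreaRect(C[l==i][:,:2].astype(np.float32)),np.median(Z[l==i]))
# handle centre line: points beyond wall
b=np.array([.316,.949]);a=np.array([.949,-.316]);q=C[m][:,:2]-[490.1,-226.8];y=q@b;x=q@a
for k in range(-125,-60,10):
    s_=(y>k)&(y<k+10)&(abs(x)<30)
    if s_.sum()>5: print(k,s_.sum(),np.percentile(x[s_],[2,98]))
E
python3 w.py
```

```text
[ 454.3 -326.2  154.7] -19.13030278936687 [ 479.  -255.7  317.2]
box_grip [255.5, 187.1] 0.87 [ 461.3 -318.8   49.3]
box_mid [256.3, 78.7] 0.81 [ 493.7 -225.8    4.4]
[ 189    0  127  216 3772] ((479.2529602050781, -257.3218688964844), (183.12200927734375, 100.37909698486328), 71.59054565429688) 49.766825179610464
-125 142 [-7.4  6.8]
-115 183 [-8.1  7.8]
-105 190 [-8.   7.7]
-95 196 [-7.9  7.7]
-85 198 [-7.8  7.7]
-75 208 [-10.7  24.2]
-65 378 [-28.9  28.7]
```

play_rows:
  motion:
    - [[0.004,0.004,-0.03],[0,0,0.01],100]
    - [[0.004,0.004,-0.07],[0,0,0.01],100]
    - [[0.004,0.004,-0.11],[0,0,0.01],100]
    - [[0.004,0.004,-0.137],[0,0,0.01],100]
    - [[0.004,0.004,-0.137],[0,0,0.01],100]
    - [[0.004,0.004,-0.137],[0,0,0.01],0]
    - [[0.004,0.004,-0.137],[0,0,0.01],0]
    - [[0.004,0.004,-0.137],[0,0,0.01],0]
    - [[0.004,0.004,-0.137],[0,0,0.01],0]
    - [[0.004,0.004,-0.137],[0,0,0.01],0]
  force: 25

```text
clock: 4.4
position: [460.3, -316.0, 21.2]
ee_rot: [[0.311, 0.95, -0.001], [0.95, -0.311, -0.001], [-0.002, -0.001, -1.0]]
ft_force: [-0.6, -0.9, 1.0]
width: 56.4
```

play_rows:
  motion:
    - [[0,0,0],[0,0,0],0]
    - [[0,0,0],[0,0,0],0]
    - [[0,0,0],[0,0,0],0]
    - [[0,0,0],[0,0,0],0]
    - [[0,0,0],[0,0,0],0]
    - [[0,0,0],[0,0,0],0]
  force: 40

```text
clock: 5.0
position: [460.2, -315.9, 21.1]
ee_rot: [[0.312, 0.95, -0.002], [0.95, -0.312, -0.001], [-0.002, -0.001, -1.0]]
ft_force: [0.2, -0.8, -1.4]
width: 15.8
```

play_rows:
  motion:
    - [[0,0,0.01],[0,0,0],0]
    - [[0,0,0.02],[0,0,0],0]
    - [[0.018,0.027,0.025],[0,0,0.025],0]
    - [[0.036,0.055,0.025],[0,0,0.05],0]
    - [[0.054,0.082,0.025],[0,0,0.075],0]
    - [[0.072,0.11,0.025],[0,0,0.1],0]
    - [[0.09,0.137,0.025],[0,0,0.125],0]
    - [[0.108,0.165,0.025],[0,0,0.15],0]
    - [[0.126,0.192,0.025],[0,0,0.175],0]
    - [[0.14,0.212,0.025],[0,0,0.197],0]
  force: 60

```text
clock: 6.0
position: [601.6, -101.3, 47.1]
ee_rot: [[0.116, 0.993, -0.0], [0.993, -0.116, -0.001], [-0.001, -0.0, -1.0]]
ft_force: [-0.1, -0.9, -2.4]
width: 15.3
```

```bash
cat > b.py <<'E'
from h import *
import sys
np.set_printoptions(precision=1,suppress=True)
H=np.array([633.6,140.9]);uy=np.array([.12,.993]);ux=np.array([.993,-.12])
o=get_obs();print(o["clock"],o["position"],np.degrees(np.arctan2(o["ee_rot"][1,1],o["ee_rot"][0,1])),o["width"],o["ft_force"])
for n in("top","scene"):
    p=get_image(n);save(p,n+sys.argv[1]+".png");C=cloud(p)
    q=(regions_of(p,"box_mid") or [None])[0]
    l=landmark_of(p,"box_mid")
    if l: print(n,"lm",l[0]["uv"],l[0]["conf"],atz(p,l[0]["uv"],25))
    if q: 
        P=C[q["pixels"]&(p["depth"]>0)];d=P[:,:2]-H
        print("box tipper-frame x,y pct",np.percentile(d@ux,[1,99]),np.percentile(d@uy,[1,99]),"z",np.percentile(P[:,2],[2,50,98]))
        s=P[(P[:,2]>43)&(P[:,2]<80)]; 
        print(cv2.minAreaRect((s[:,:2]-H).dot(np.c_[ux,uy]).astype(np.float32)))
E
python3 b.py 2
```

```text
6.0 [ 601.6 -101.3   47.1] -6.685448791565595 15.285273821132344 [-0.1 -0.9 -2.4]
top lm [286.7, 184.2] 0.71 [623.1  -6.4  25. ]
box tipper-frame x,y pct [-52.5  45.5] [-212.6 -110.8] z [24.1 29.4 75.9]
((-3.4088783264160156, -162.56915283203125), (105.51866149902344, 100.09355163574219), 89.04661560058594)
scene lm [237.1, 217.0] 0.82 [606.    1.2  25. ]
box tipper-frame x,y pct [-52.1  49.7] [-209.3  -88.5] z [26.3 41.6 76.2]
((-1.9100914001464844, -151.17922973632812), (104.71993255615234, 128.92752075195312), 0.8009976148605347)
```

play_rows:
  motion:
    - [[0.004,0.004,-0.008],[0,0,0],0]
    - [[0.005,0.005,-0.016],[0,0,0],0]
    - [[0.005,0.005,-0.022],[0,0,0],0]
    - [[0.005,0.005,-0.025],[0,0,0],0]
    - [[0.005,0.005,-0.026],[0,0,0],0]
    - [[0.005,0.005,-0.026],[0,0,0],0]

```text
clock: 6.9
position: [603.6, -100.7, 21.1]
ee_rot: [[0.122, 0.993, -0.003], [0.993, -0.122, -0.002], [-0.002, -0.003, -1.0]]
ft_force: [-5.4, 1.2, 7.3]
width: 15.3
```

play_rows:
  motion:
    - [[0,0,0],[0,0,0],60]
    - [[0,0,0],[0,0,0],60]
    - [[0,0,0],[0,0,0],60]
    - [[0,0,0],[0,0,0],60]
    - [[0,0,0.02],[0,0,0],60]
    - [[0,0,0.06],[0,0,0],60]
    - [[-0.01,0,0.11],[0,0,0],60]
    - [[-0.03,0,0.16],[0,0,0],40]
    - [[-0.06,0,0.2],[0,0,0],20]
    - [[-0.1,0,0.2],[0,0,0],0]

```text
clock: 7.9
position: [507.9, -101.3, 226.8]
ee_rot: [[0.121, 0.993, 0.008], [0.993, -0.121, -0.003], [-0.002, 0.009, -1.0]]
ft_force: [0.3, -0.2, 0.5]
width: 35.7
```

```bash
python3 b.py 3
```

```text
7.9 [ 507.9 -101.3  226.8] -6.955064613731199 35.68732224550283 [ 0.3 -0.2  0.5]
top lm [283.9, 185.5] 0.57 [619.5   1.4  25. ]
box tipper-frame x,y pct [-50.5  49.6] [-252.6  -89.3] z [-2.   4.1 51.1]
((-0.20065689086914062, -172.95977783203125), (174.49142456054688, 100.58084869384766), 89.83226013183594)
scene lm [236.7, 221.0] 0.62 [621.3  -5.2  25. ]
box tipper-frame x,y pct [-50.6  51.9] [-267.8  -85.7] z [ 0.8 22.5 51.1]
((-0.9807014465332031, -178.70999145507812), (188.6551513671875, 109.00631713867188), 89.96347045898438)
```

View pics/scene3.png

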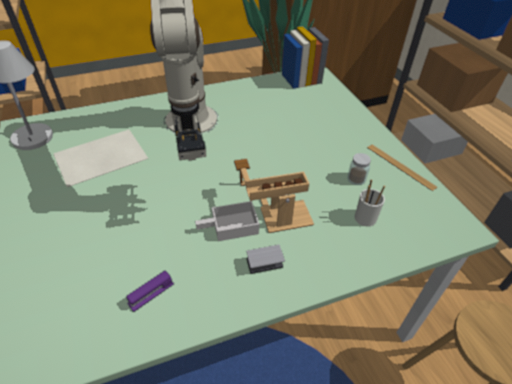

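play_rows:
  motion:
    - [[0,0.016,0],[0,0,0.14],0]
    - [[0,0.032,0],[0,0,0.28],0]
    - [[0,0.048,0],[0,0,0.42],0]
    - [[0,0.064,0],[0,0,0.56],0]
    - [[-0.005,0.08,0],[0,0,0.7],0]
    - [[-0.01,0.096,0],[0,0,0.84],0]
    - [[-0.015,0.112,0],[0,0,0.98],0]
    - [[-0.015,0.128,0],[0,0,1.12],0]
    - [[-0.015,0.144,0],[0,0,1.26],0]
    - [[-0.015,0.158,0],[0,0,1.4],0]

```text
clock: 9.2
position: [490.4, 58.9, 220.3]
ee_rot: [[-0.959, 0.282, 0.001], [0.282, 0.959, -0.003], [-0.001, -0.002, -1.0]]
ft_force: [-0.6, -0.2, 0.7]
width: 0.3
```

```bash
cat > c.py <<'E'
from h import *
import sys
np.set_printoptions(precision=2,suppress=True)
H=np.array([633.6,140.9]);uy=np.array([.12,.993]);ux=np.array([.993,-.12])
o=get_obs();t=o["position"][:2]-H;print(o["clock"],o["position"],"tipper",t@ux,t@uy,"ang",np.degrees(np.arctan2(o["ee_rot"][1,1],o["ee_rot"][0,1])),o["width"],o["ft_force"],o["joint_positions"])
for n in ("scene","top","wrist"):
    p=get_image(n);save(p,n+sys.argv[1]+".png")
    C=cloud(p)[p["depth"]>0];d=C[:,:2]-H;x=d@ux;y=d@uy;z=C[:,2]
    # wall-top line of the trough: highest z per y bin
    m=(abs(x)<27)&(y>-95)&(y<90)&(z>60)&(z<260)
    Q=[(k+5,np.percentile(z[m&(y>k)&(y<k+10)],95)) for k in range(-90,60,10) if (m&(y>k)&(y<k+10)).sum()>8]
    if len(Q)>4: 
        f=np.polyfit(*np.array(Q).T,1);print(n,"chute deg",np.degrees(np.arctan(f[0])),"resid",np.std(np.polyval(f,np.array(Q)[:,0])-np.array(Q)[:,1]))
    for t in("paddle_top","post_top"):
        l=landmark_of(p,t)
        if l: print(n,t,np.round(l[0]["uv"]),round(l[0]["conf"],2),px(p,l[0]["uv"]))
E
python3 c.py 4
```

```text
9.2 [490.42  58.87 220.28] tipper -132.33632832342485 -98.63777687636899 ang 73.63193820486052 0.31897032796032815 [-0.56 -0.19  0.66] [-0.13  0.2  -0.05  1.95  0.01  0.99  1.1 ]
scene chute deg 0.040514729202440966 resid 0.43608580190712026
scene paddle_top [239. 167.] 0.83 [508.48  41.55 142.14]
scene post_top [243. 166.] 0.85 [509.83  54.73 142.72]
top chute deg 0.13565623063592386 resid 0.5946299145191142
wrist chute deg -4.951370512537791 resid 2.125687102149976
wrist paddle_top [254. 200.] 0.55 [492.63  57.12 144.44]
wrist post_top [252. 131.] 0.84 [442.43  70.65  92.46]
```

play_rows:
  motion:
    - [[0.002,-0.001,-0.02],[0,0,0.08],0]
    - [[0.002,-0.001,-0.04],[0,0,0.16],0]
    - [[0.002,-0.001,-0.06],[0,0,0.16],0]
    - [[0.002,-0.001,-0.07],[0,0,0.16],0]
    - [[0.002,-0.001,-0.075],[0,0,0.16],0]
    - [[0.002,-0.001,-0.079],[0,0,0.16],0]
    - [[0.002,-0.001,-0.083],[0,0,0.16],0]
    - [[0.002,-0.001,-0.087],[0,0,0.16],0]
    - [[0.002,-0.001,-0.091],[0,0,0.16],0]
    - [[0.002,0.0,-0.095],[0,0,0.16],0]

```text
clock: 10.65
position: [491.4, 54.7, 126.6]
ee_rot: [[-0.991, 0.136, 0.002], [0.136, 0.991, -0.005], [-0.002, -0.005, -1.0]]
ft_force: [-4.7, -7.1, 7.1]
width: 0.5
```

```bash
python3 c.py 5
```

```text
10.65 [491.43  54.66 126.59] tipper -130.82955362538343 -102.69977695089794 ang 82.19222956511605 0.4766412695598214 [-4.66 -7.13  7.08] [-0.12  0.33 -0.06  2.03  0.04  0.78  1.23]
scene chute deg 10.309285460419867 resid 0.3892778038777787
scene paddle_top [238. 169.] 0.89 [496.47  41.29 124.79]
scene post_top [293. 180.] 0.69 [634.49 170.19 160.22]
top chute deg 10.378955085850528 resid 0.7626175419411622
top post_top [389. 135.] 0.34 [ 753.32 -290.21   45.02]
wrist post_top [266. 136.] 0.93 [441.93  70.42  92.64]
```

play_rows:
  motion:
    - [[0,0.001,-0.004],[0,0,0],0]
    - [[0,0.002,-0.008],[0,0,0],0]
    - [[0,0.003,-0.012],[0,0,0],0]
    - [[0,0.004,-0.016],[0,0,0],0]
    - [[0,0.005,-0.02],[0,0,0],0]
    - [[0,0.006,-0.024],[0,0,0],0]
    - [[0,0.007,-0.028],[0,0,0],0]
    - [[0,0.007,-0.031],[0,0,0],0]
    - [[0,0.007,-0.031],[0,0,0],0]
    - [[0,0.007,-0.031],[0,0,0],0]

```text
clock: 12.1
position: [492.2, 60.2, 97.0]
ee_rot: [[-0.991, 0.137, 0.003], [0.137, 0.99, -0.006], [-0.004, -0.006, -1.0]]
ft_force: [-3.4, -4.5, 8.6]
width: 0.7
```

```bash
python3 c.py 6; cat > d.py <<'E'
from h import *
np.set_printoptions(precision=1,suppress=True)
H=np.array([633.6,140.9]);uy=np.array([.12,.993]);ux=np.array([.993,-.12])
B=[]
for n in("top","scene"):
    p=get_image(n);c=(235,188) if n=="scene" and 0 else None
    for i in(1,2,3,4):
        for l in find_in(p,f"piece{i}_mid")[:6] if i in(1,2) else []:
            w=px(p,l["uv"],1); d=w[:2]-H; print(n,("disc","brick")[i-1],np.round(l["uv"]),round(l["conf"],2),"tip",d@ux,d@uy,w[2])
    u,v=(285,185) if n=="top" else (240,217)
    B.append(cv2.resize(p["image"][v-50:v+50,u-66:u+66],(528,400),interpolation=cv2.INTER_CUBIC)[:290])
import time
cv2.imwrite("pics/crop%d.png"%int(get_obs()["clock"]*100),cv2.cvtColor(np.vstack(B),cv2.COLOR_RGB2BGR));print(int(get_obs()["clock"]*100))
E
python3 d.py
```

```text
12.1 [492.21  60.25  96.98] tipper -130.72306304285766 -97.05578248867695 ang 82.09974265769151 0.6937171814086764 [-3.38 -4.53  8.61] [-0.13  0.38 -0.06  2.05  0.04  0.71  1.21]
scene chute deg 25.40609765565993 resid 4.4437882713727745
scene paddle_top [240. 175.] 0.97 [493.67  48.87  93.8 ]
scene post_top [242. 169.] 0.79 [500.77  53.33 126.12]
top chute deg 25.553390475882637 resid 4.0830389466804755
wrist post_top [258. 141.] 0.7 [442.35  70.72  92.37]
top disc [306. 194.] 0.5 tip -11.985328546350786 -202.71268859080695 18.312723865872385
top disc [232. 184.] 0.29 tip -25.4325116500305 -8.148160259228161 144.55306538247464
top disc [272. 125.] 0.28 tip 164.06903126777667 -89.77459720059096 46.18240987864897
scene disc [271. 190.] 0.49 tip -11.697880537641527 -35.573917937588675 120.69550511990644
scene brick [236. 220.] 0.56 tip 2.0896133606961573 -146.8868665490272 24.292230250583202
1285
```

View pics/crop1285.png

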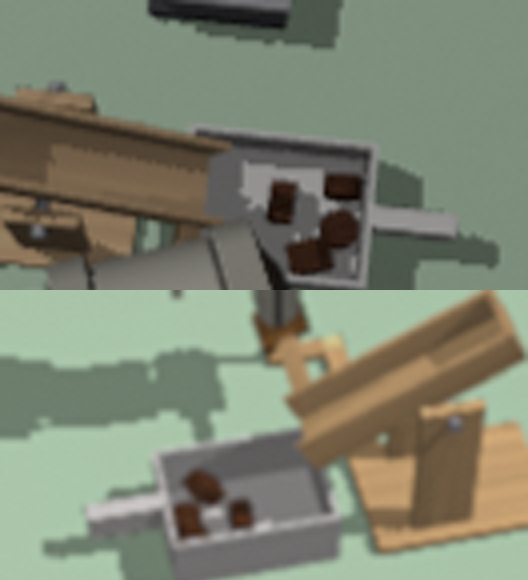

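```bash
cat > e.py <<'E'
from h import *
np.set_printoptions(precision=1,suppress=True)
H=np.array([633.6,140.9]);uy=np.array([.12,.993]);ux=np.array([.993,-.12])
o=get_obs();print(o["clock"],o["position"],o["ft_force"])
for n in("top","scene"):
    p=get_image(n);C=cloud(p)[p["depth"]>0];d=C[:,:2]-H;x=d@ux;y=d@uy;z=C[:,2]
    for lab,a,b in(("wall",20,28),("wall-",-28,-20),("floor",-8,8)):
        m=(x>a)&(x<b)&(z>60)&(z<230);Q=[]
        for k in range(-100,70,10):
            s=m&(y>k)&(y<k+10)
            if s.sum()>4: Q.append((k+5,np.percentile(z[s],90 if lab!="floor" else 50)))
        Q=np.array(Q);print(n,lab,Q[:,1] if len(Q) else "")
        if len(Q)>4:
            sl=[(Q[j,1]-Q[i,1])/(Q[j,0]-Q[i,0]) for i in range(len(Q)) for j in range(i+3,len(Q))]
            print("   deg",np.degrees(np.arctan(np.median(sl))))
E
python3 e.py
```

```text
12.85 [492.2  60.2  97.1] [-2.8 -5.   8.7]
top wall [120.2 128.8 131.4 136.8 144.8 148.6 153.3 158.4 164.8 167.6 174.5 179.4
 184.8 189.9 193.5 181.8]
   deg 27.28272167890833
top wall- [122.8 129.4 133.9 137.8 143.6 149.  154.9 159.8 163.6 170.  174.5 180.5
 184.6 190.4 193.7 181.3]
   deg 26.93041872862595
top floor [ 89.9  94.2  99.4 105.3 110.1 115.6 119.7 126.4 130.2 136.1 141.9 146.4
 152.3 157.5 188.6 175.5]
   deg 27.866178907913604
scene wall [121.5 126.3 132.9 137.  141.  147.1 152.8 157.8 162.4 168.7 173.7 179.5
 183.4 189.1 192.4 177.2]
   deg 27.291761347486663
scene wall- [123.3 125.  130.4 137.2 142.4 147.3 152.5 158.3 162.8 165.9 173.1 180.6
 182.9 189.3 191.3]
   deg 27.106639177335712
scene floor [ 94.5 100.2 119.3 121.4 160.8 193.3]
   deg 33.27493716841474
```

The crops show all four pieces in the box, the trough empty, and the lip clear above the box at about 27.5°. I'll press about 4 mm further to reach 30°.

play_rows:
  motion:
    - [[0,0.001,-0.002],[0,0,0],0]
    - [[0,0.001,-0.004],[0,0,0],0]
    - [[0,0.001,-0.005],[0,0,0],0]
    - [[0,0.001,-0.005],[0,0,0],0]
    - [[0,0.001,-0.005],[0,0,0],0]
    - [[0,0.001,-0.005],[0,0,0],0]
    - [[0,0.001,-0.005],[0,0,0],0]

```text
clock: 13.65
position: [492.4, 61.4, 93.5]
ee_rot: [[-0.99, 0.138, 0.004], [0.138, 0.99, -0.006], [-0.004, -0.006, -1.0]]
ft_force: [-5.6, -0.2, 10.0]
width: 0.5
```

```bash
python3 e.py; python3 d.py
```

```text
13.65 [492.4  61.4  93.5] [-5.6 -0.2 10. ]
top wall [117.5 123.  131.4 134.3 142.8 148.  154.2 159.  165.  169.6 176.6 182.6
 188.2 192.4 195.3 180.5]
   deg 29.497823881570735
top wall- [119.8 125.2 130.6 134.4 140.9 147.1 154.  159.3 164.8 169.3 175.3 181.5
 186.7 193.4 193.5 181.8]
   deg 29.119379115255008
top floor [ 85.6  90.8  95.6 102.5 107.9 114.  119.  124.4 131.2 136.3 141.6 148.3
 152.6 158.6 186.8 174.7]
   deg 29.79266948298609
scene wall [117.8 123.3 128.6 135.2 140.9 147.6 150.6 158.3 163.9 167.1 175.5 180.7
 184.8 191.7 193.9 178.6]
   deg 29.005570733214714
scene wall- [117.4 123.3 127.8 137.  138.2 146.  152.3 156.8 164.3 171.4 174.4 181.4
 184.9 191.3 195. ]
   deg 29.6324079058008
scene floor [103.  125.  163.4 194.9]
top disc [303. 193.] 0.65 tip -11.199711430658775 -194.35942488290868 20.25683324915235
top disc [239. 170.] 0.35 tip 14.576798474518931 -20.20734637885208 126.48582536112576
scene disc [221. 221.] 0.62 tip -7.885482291181512 -193.7968909945086 20.67651882060386
scene brick [266. 257.] 0.67 tip 174.45794729453974 -97.16088223350181 49.40194765554372
1405
```

The chute is at about 29.5° and steady. I'll check the last view and then hand in.

View pics/crop1405.png

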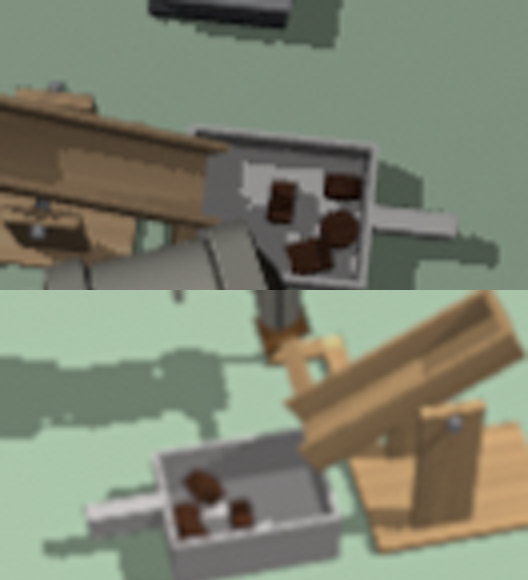

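```bash
python3 -c "
from plant import *
o=get_obs();print(o['clock'],o['position'],o['ft_force'],abs(o['joint_velocities']).max());print(close_job())"
```

```text
14.05 [492.41023194  61.35631474  93.49762818] [-4.88337578 -0.49940246 10.92606074] 0.0021914040694235508
the job is handed in; nothing more can be done
None
```

I set the box under the lip and pressed the paddle, and all four pieces slid into the box. I handed the job in at about 14 s, with the arm still holding the paddle down; no verdict was reported.

**Last checks:**
- **Chute angle:** depth from two cameras gave 29.0–29.8°. The fingertips were at 93.5 mm, against 92 mm for the post, with about 11 N pushing back and the arm at rest.
- **Pieces and box:** the last top view shows all four pieces in the upright box. The trough is empty and the lip is clear above the box.
- **Bystanders:** the arm stayed away from the stapler, punch, jar and pencil cup, but I did not measure their positions again at the end.

**What disagreed:**
- The piece finder was unreliable. It found one disc in the box and mistook the punch for a brick, so the count of four comes from looking at the picture.
- My first chute-angle fit gave 25.5° with a large residual. I replaced it with a sturdier fit, which read about 27.5° at that point, and then pressed a little further.
- One "floor" fit from the scene camera gave 33°. It had few points, so I ignored it.

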